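# Show the smallest last to the inspection camera

### The job

Pull the shortest of the three wooden shoe lasts straight up off its pin and hold it up in the air to the inspection camera on its stand: sole side uppermost, its length along the camera's own (tilted) line of sight, tip of the toe 10 cm in front of the middle of the lens and pointing into it. Leave the other two lasts on their pins and do not shift the camera. Finish while still holding the last there, still, in the gripper.

Things in the scene. Friction and masses are not known exactly. Their poses are not given: they have to be found in the camera images.
- last_small: shortest wooden last (foot form), upside down on a pin: 140 mm long (x -40 to +100), 75 high, 0.2 kg. Origin: centre of the flat ankle end, at the pin hole, on the rack board; x to toe, z up through the flat sole. Grip: flat upright sides y = +-19 mm for x -21 to 34, z 38 to 75, near its balance. Ball 52 mm wide at x = 65; ankle below z = 38 is 32 mm wide, its pin hole 16 mm square, 38 deep.
- toe (a point): tip of the toe of the shortest last, at (100, 0, 65) mm in its frame; axes as the last's
- heel (a point): rearmost point of the heel of the shortest last, at (-40, 0, 65) mm in its frame; axes as the last's
- last_mid: middle last, same shape and frame: 168 mm long (x -48 to +120), 84 mm high, 62 mm at its widest. To be left on its pin; it may turn on it.
- last_large: longest last, same shape and frame: 196 mm long (x -56 to +140), 92 mm high, 73 mm at its widest. To be left on its pin; it may turn on it.
- rack: fixed dark wooden board, 190 x 360 x 20 mm, origin under its centre, z up. Three upright steel pins, 12 mm thick, stand 28 mm above the board at x = -40 and y = -125, 0, +125 mm. One last stands on each, in any order, toe roughly along the rack's +x, away from the robot.
- lens (a point): centre of the front glass of the inspection camera: grey 54 mm head, black 46 mm barrel, on a 380 mm post at the robot's left, looking to the robot's right and 0.1 to 0.4 rad downward; height, aim and tilt vary, then stay put. x points backward into the camera (it looks along -x), y is level, z is its up. Rightly shown, the last's x, y, z are parallel to these and its toe tip is at (-100, 0, 0) mm.
Mind the look-alikes: they are no part of the job. What is shaped like the last_small but black or yellow is not meant.

How it is judged:
By the outcome, as a careful person would: the job done as asked, in the order asked, and still so for the second after the job is handed in, while the arm keeps its last pose, push and grip.
It also fails if it takes over 34 s, if anything falls off the work surface, if the arm or the gripper's body presses on something with over 40 N, if the wrist force passes 120 N, or if a joint passes its speed limit or range.

### The arm

A 7-joint arm with a two-finger parallel gripper is mounted at the origin on the work surface. World frame = base frame: x ahead of the robot, y to its left, z up, the work surface at z = 0. Lengths are in m, angles in rad, forces in N, time in s.
With the tool pointing down it reaches from about 0.425 to 0.95 m from the base axis. Payload 4.7 kg.
Tool frame: the origin (TCP) lies between the finger pads; the fingertips stand 22 mm ahead of it and the grasp point (between the pads) lies 3 mm ahead of it; z points along the fingers, y is the line along which they close (so a half turn about z gives the same grasp; the last joint's range is limited). The gripper opens to 85 mm and grips with 20 to 120 N. Pads are 22 mm wide; open, the fingers measure 114 mm over their backs; the gripper's body (76 mm by 85 mm) begins 54 mm behind the grasp point. The pads swing forward as they close: fully open they stand 13 mm farther back than shut.
Start: joints at [-1.348, 0.469, -0.049, 1.532, 0.024, 1.141, -0.082], TCP at [0.168, 0.654, 0.253] pointing down, gripper open.
Joint ranges: [-2.59, 2.59], [-0.33, 1.99], [-1.39, 1.29], [0.1, 2.45], [-1.04, 4.18], [0.21, 1.99], [-2.66, 2.66]. Speed limits (rad/s): [2.57, 2.57, 3.14, 3.14, 3.14, 3.14, 3.14].

### API

Orientations are given as a rotation vector (axis times angle).
In Python, from plant import bot gives the robot as it stands. The module is installed in compiled form; this text tells all that it offers.
- The arm moves only by the tool apply_moves, never from a script. Its argument "commands" is one flat list of numbers, 5 for each row, row after row: the opening, from 0 (shut) to 1 (fully open), then the shift along the tool's x, y, z in cm, then the turn about the tool's z in degrees. A call has exactly 8 rows; each row is the pose to reach, as a shift and turn from the pose commanded when the call began, along the tool's axes at that moment; what a row does not reach only later rows make up. A row lasts 1/8 s, in which the tool goes at most 62.5 mm and 10.7 degrees, less where a joint would pass 70% of its speed; a pose out of reach is approached as far as the arm can. A call with a gripper value outside its range is refused whole. The fingers move at their own pace and stop on an object; "grip_force" is the grip in N (left out, the last holds). Time passes only in rows, so rows that repeat a pose let the fingers close, or fill a call up. It gives the time, the measured TCP pose, the force, the opening and the grip force at its end, in the units of the state.
- bot.read_state(): the state, without advancing time (a new reading comes with each control period).
- bot.get_image(name): name is "side" or "top"; returns (picture, depth): 480x640x3 uint8, red, green, blue; 480x640 float32, m along the optical axis (not along the pixel's ray), 0 where there is no reading.
- bot.get_calibration(name): a dict with "vfov" (degrees; the focal length in pixels is half the picture's height over the tangent of half this angle, whatever the lens; pixels are square), "cx", "cy" (the principal point, pixels), "rvec" (rotation vector, rad) and "tvec" (3), from world to camera coordinates, as OpenCV has them. Camera axes: x right, y down, z forward; pixel columns grow to the right and rows downward; lengths in m; the calibration is good to about 2 mm. A picture is of the moment at which its call begins. get_calibration takes no time and is no camera call.
- bot.close_job(): hands the job in; it is judged then, once.
The state is a dict: "t": time; "joint_positions": joint angles; "joint_velocities": joint speeds; "joint_torque": joint torques, N m; "tool_pos": TCP position; "tool_rot": TCP orientation; "wrist_force": force on the tool from outside, world axes, zero at the start; "ft_torque": the same for the moment, N m; "width": finger opening in m; "gripper_force": force on a finger pad.
Only numpy, scipy, OpenCV 4.12 (cv2) and the standard library are available. Lean on these libraries where they do the work, as an engineer would, in place of code of your own. Each camera call takes 0.05 s, during which the arm holds its last target. There are 200 camera calls.

## Working session

There is one attempt and no reset: what is moved stays moved. The work goes in short steps, Python scripts to look and compute and a tool call to move; the robot and the scene stay as the last step left them, time stands still between calls to the robot, and variables do not carry over. Pictures are saved under pics/ and viewed, at most 10 in all, crops included, and the job is handed in when it is done.

Besides the shell and the picture viewer there is one more tool, called after "Request:" in YAML: its name, and indented under it one key for each argument. apply_moves: Moves the arm, as the interface text tells. Its arguments: {"type":"object","properties":{"commands":{"type":"array"},"grip_force":{"type":"number"}},"required":["commands"]}

```bash
mkdir -p pics; cat > h.py <<'E'
import numpy as np, cv2
from scipy.spatial.transform import Rotation as R
from plant import bot
def cam(n):
    c=bot.get_calibration(n); f=240/np.tan(np.radians(c['vfov'])/2)
    Rm=R.from_rotvec(c['rvec']).as_matrix(); return f,c['cx'],c['cy'],Rm,np.array(c['tvec'])
def grab(n,tag):
    p,d=bot.get_image(n); cv2.imwrite(f'pics/{tag}.png',p[:,:,::-1]); np.savez(f'{tag}.npz',p=p,d=d,)
    return p,d
def cloud(n,d):
    f,cx,cy,Rm,t=cam(n); v,u=np.mgrid[:480,:640]
    P=np.stack([(u-cx)/f*d,(v-cy)/f*d,d],-1); return (P-t)@Rm
def proj(n,X):
    f,cx,cy,Rm,t=cam(n); c=np.atleast_2d(X)@Rm.T+t; return c[:,:2]/c[:,2:]*f+[cx,cy]
E
python3 - <<'E'
from h import *
for n in ('side','top'):
    p,d=grab(n,n+'0'); f,cx,cy,Rm,t=cam(n); print(n,f,cx,cy,-Rm.T@t,Rm[2],(d>0).mean())
s=bot.read_state(); print(s)
E
```

```text
side 506.4586154090231 311.9946081605734 243.56015294551352 [ 0.11695297 -1.02543019  0.8485915 ] [ 0.29260539  0.78260042 -0.54947126] 0.996083984375
top 548.2441929099675 315.09934991436006 238.20010100691144 [ 0.38686114 -0.0374194   1.50951064] [ 0.08507416 -0.00283629 -0.99637058] 0.9959505208333334
{'t': 0.1, 'joint_positions': array([-1.34789735,  0.46939196, -0.0485819 ,  1.5335783 ,  0.02410361,
        1.14100227, -0.08231714]), 'joint_velocities': array([-1.62295033e-03, -3.65052226e-03, -6.28000013e-04, -1.35038633e-03,
        5.28270910e-06,  3.95401328e-04, -7.22561548e-04]), 'joint_torque': array([ 1.22991551e-03, -5.11514533e+01, -4.66055470e-02, -2.38388693e+01,
        1.08574450e-02,  4.37663170e-03, -4.29079492e-06]), 'tool_pos': array([0.1680462 , 0.65324317, 0.25234365]), 'tool_rot': array([-3.94458528e-01, -3.11657379e+00,  2.80783209e-03]), 'wrist_force': array([ 0.39565729, -0.38157434, -1.23846922]), 'ft_torque': array([-0.01637464,  0.01107112, -0.06809039]), 'gripper_force': 0.0, 'width': 0.0856200340646528}
```

View pics/side0.png

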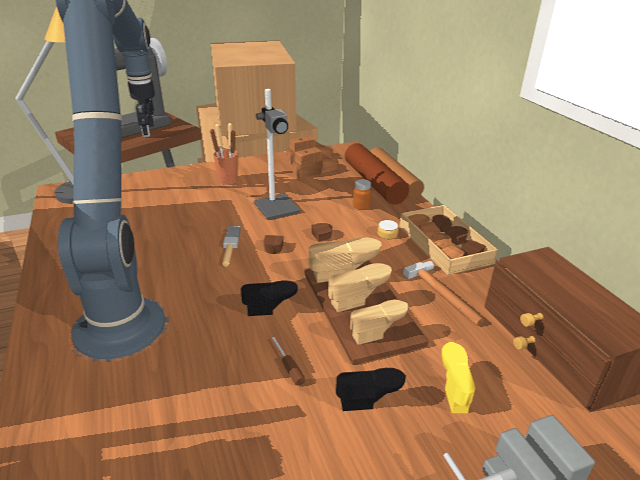

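View pics/top0.png

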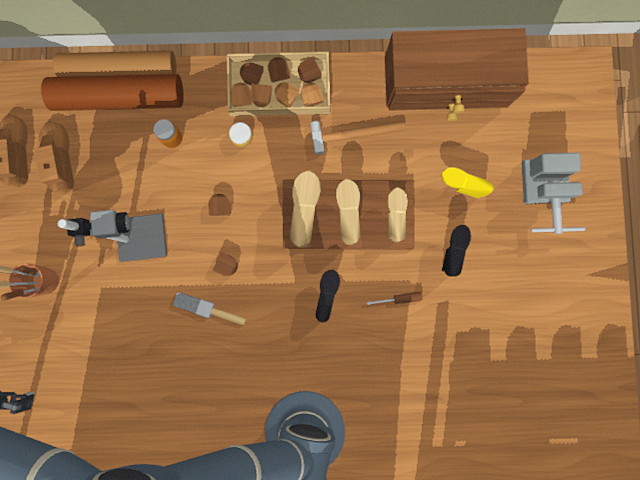

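Side view: wooden lasts at about (345,258), (360,286) and (378,320), and the inspection camera head at (272,120). In the top view, what could be taken for the target:
- Wooden lasts at (303,208) large, (348,212) mid and (398,214) small.
- Black look-alikes at (328,295) and (457,250), and a yellow one at (467,182).

I choose the wooden one at (398,214). I'll measure it and the camera, and make one close crop that checks both.

```bash
cat > m.py <<'E'
from h import *
T=np.load('top0.npz');S=np.load('side0.npz')
ct=cloud('top',T['d']);cs=cloud('side',S['d'])
hsv=cv2.cvtColor(T['p'],cv2.COLOR_RGB2HSV)
# rack board top
q=ct[225:245,365:385].reshape(-1,3);print('board z',np.median(q[:,2]))
roi=np.zeros((480,640),bool);roi[170:260,280:420]=1
m=roi&(ct[...,2]>0.055)
n,l,st,ce=cv2.connectedComponentsWithStats(m.astype(np.uint8))
for i in range(1,n):
    if st[i,4]<100: continue
    P=ct[l==i]; (c,sz,a)=cv2.minAreaRect((P[:,:2]*1000).astype(np.float32))
    print(st[i],'rect',c,sz,a,'z',np.percentile(P[:,2],[50,90,99]))
# inspection head points
for nme,c,(r0,r1,c0,c1) in(('top',ct,(200,250,55,140)),('side',cs,(95,145,250,300))):
    P=c[r0:r1,c0:c1]; z=P[...,2]; mm=z>0.2
    print(nme,mm.sum(),P[mm].min(0),P[mm].max(0))
a=S['p'][85:150,240:310];b=S['p'][290:355,335:420];c=T['p'][180:250,380:420];e=T['p'][195:265,50:170]
k=lambda x,s:cv2.resize(x,None,fx=s,fy=s,interpolation=cv2.INTER_NEAREST)
W=np.zeros((600,800,3),np.uint8)
for im,(y,x),s in((a,(0,0),5),(b,(0,360),4),(c,(280,380),4),(e,(330,0),3)):
    o=k(im,s);h,w=o.shape[:2];W[y:y+h,x:x+w]=o[:600-y,:800-x]
cv2.imwrite('pics/crop.png',W[:,:,::-1])
E
python3 m.py
```

```text
board z 0.021356472795136253
[ 291  171   30   77 1653] rect (535.2418823242188, -15.700580596923828) (70.58625793457031, 293.1904602050781) 86.16398620605469 z [0.11340445 0.11726679 0.12153029]
[ 337  179   24   66 1219] rect (515.1361083984375, -114.17143249511719) (84.83428192138672, 286.6783447265625) 75.59085845947266 z [0.10530992 0.10952024 0.11321159]
[388 188  20  54 874] rect (481.02191162109375, -186.0311737060547) (103.2336196899414, 336.3773498535156) 49.41960525512695 z [0.09614885 0.10065925 0.1039572 ]
top 1552 [ 0.38686114 -0.0374194   0.24844218] [0.55895793 0.49286696 1.50951064]
side 753 [ 0.11695297 -1.02543019  0.21493206] [0.56214441 0.494589   0.8485915 ]
```

View pics/crop.png

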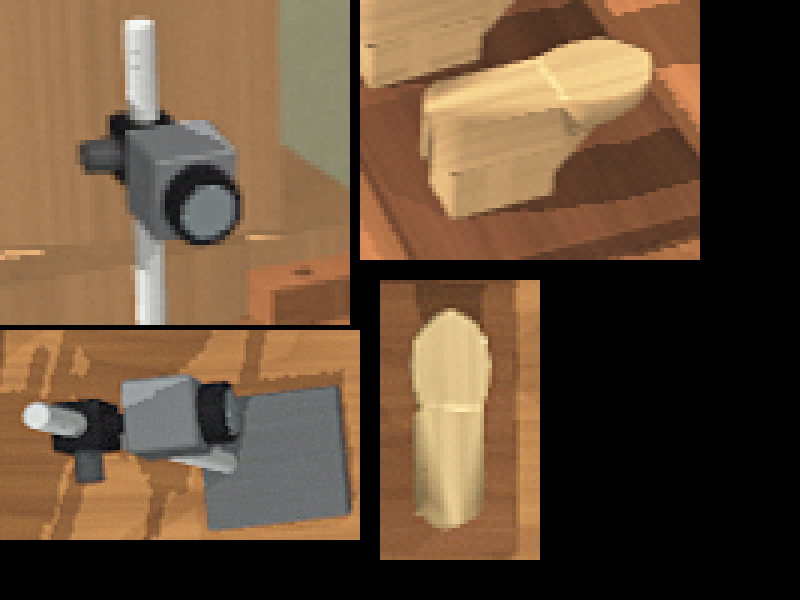

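Crop: the chosen last is natural wood with a pale ball line, standing on its pin and the shortest of the three. The lens glass is at about (281,126) in the side view and (128,222) in the top view.

```bash
cat > m2.py <<'E'
from h import *
T=np.load('top0.npz');S=np.load('side0.npz')
ct=cloud('top',T['d']);cs=cloud('side',S['d'])
# last
for nme,c,d,(r0,r1,c0,c1) in(('top',ct,T['d'],(183,247,383,415)),('side',cs,S['d'],(295,350,340,415))):
    P=c[r0:r1,c0:c1];g=(d[r0:r1,c0:c1]>0)&(P[...,2]>0.07)&(P[...,2]<0.12)
    n,l,st,ce=cv2.connectedComponentsWithStats(g.astype(np.uint8));i=1+st[1:,4].argmax()
    Q=P[l==i];Q=Q[np.linalg.norm(Q[:,:2]-np.median(Q[:,:2],0),axis=1)<.1]
    (cc,sz,a)=cv2.minAreaRect((Q[:,:2]*1000).astype(np.float32));print(nme,len(Q),cc,sz,a,'z',np.percentile(Q[:,2],[10,50,90]))
    print(' xmin/xmax',Q[:,0].min(),Q[:,0].max())
    for x in np.arange(Q[:,0].min(),Q[:,0].max(),.01):
        w=Q[(Q[:,0]>=x)&(Q[:,0]<x+.01)]
        print('  x%.3f y %.4f..%.4f mid %.4f'%(x,w[:,1].min(),w[:,1].max(),(w[:,1].min()+w[:,1].max())/2), end='')
    print()
# glass
def plane(P):
    c=np.median(P,0)
    for _ in range(4):
        u,s,v=np.linalg.svd(P-c,full_matrices=False);r=(P-c)@v[2];P=P[abs(r)<2*r.std()+1e-4];c=P.mean(0)
    return c,v[2],r.std(),len(P)
p=S['p'].astype(int)
print('side px',[tuple(p[126,k]) for k in range(264,292,2)])
g=np.zeros((480,640),np.uint8);sub=p[108:145,262:295]
gl=(sub.sum(-1)>300)&(sub[...,2]>=sub[...,0]-2)
n,l,st,ce=cv2.connectedComponentsWithStats(gl.astype(np.uint8))
for i in range(1,n):
    if st[i,4]<30: continue
    mk=l==i; P=cs[108:145,262:295][mk]; print('comp',ce[i]+[262,108],st[i],*plane(P))
# head top in top view
sub=T['p'].astype(int)[195:265,50:170]; P=ct[195:265,50:170];z=P[...,2]
gr=(z>.2)&(z<.5)&(sub.sum(-1)>240)&(abs(sub[...,0]-sub[...,2])<30)
n,l,st,ce=cv2.connectedComponentsWithStats(gr.astype(np.uint8))
for i in range(1,n):
    if st[i,4]<60: continue
    mk=(l==i);c,nn,s,k=plane(P[mk]);print('top',st[i],ce[i]+[50,195],c,nn,s,k)
    print(cv2.minAreaRect((P[mk][:,:2]*1000).astype(np.float32)))
E
python3 m2.py
```

```text
top 855 (564.7218017578125, -257.6756591796875) (50.27299499511719, 138.98403930664062) 88.18008422851562 z [0.09145644 0.09618314 0.10057749]
 xmin/xmax 0.4953227210574146 0.6341189176020847
  x0.495 y -0.2747..-0.2418 mid -0.2582  x0.505 y -0.2753..-0.2388 mid -0.2570  x0.515 y -0.2748..-0.2389 mid -0.2568  x0.525 y -0.2757..-0.2382 mid -0.2570  x0.535 y -0.2755..-0.2389 mid -0.2572  x0.545 y -0.2764..-0.2390 mid -0.2577  x0.555 y -0.2766..-0.2389 mid -0.2578  x0.565 y -0.2764..-0.2377 mid -0.2570  x0.575 y -0.2796..-0.2353 mid -0.2575  x0.585 y -0.2833..-0.2333 mid -0.2583  x0.595 y -0.2840..-0.2338 mid -0.2589  x0.605 y -0.2807..-0.2339 mid -0.2573  x0.615 y -0.2780..-0.2370 mid -0.2575  x0.625 y -0.2719..-0.2422 mid -0.2570
side 1094 (566.4722900390625, -260.8434143066406) (138.93362426757812, 51.7891845703125) 1.7087327241897583 z [0.07745622 0.09309288 0.09552686]
 xmin/xmax 0.4971361615325316 0.6358986307962081
  x0.497 y -0.2765..-0.2435 mid -0.2600  x0.507 y -0.2791..-0.2397 mid -0.2594  x0.517 y -0.2792..-0.2365 mid -0.2579  x0.527 y -0.2787..-0.2376 mid -0.2581  x0.537 y 
[... 1276 characters left out ...]
 -0.44106535 -0.67812905] 0.00664770622345995 81
comp [269.30769231 137.23076923] [ 6 21  4 16 39] [0.52452744 0.46194269 0.24224147] [ 0.97090092 -0.23325633  0.05424833] 0.003680532441767224 36
top [ 40  15  29  27 605] [102.90578512 222.98842975] [0.53096796 0.41278132 0.34193646] [-0.00470665 -0.10990701  0.99393073] 0.002143669275516838 543
((529.7435913085938, 432.6507873535156), (53.519710540771484, 88.7183609008789), 4.678564071655273)
top [  8  25  21  11 168] [ 68.24404762 224.63095238] [0.5246787  0.47049496 0.37554097] [-0.20559728  0.97634451 -0.06694147] 0.00353114692882054 148
((527.1868896484375, 479.5763854980469), (29.540817260742188, 19.164188385009766), 77.43743133544922)
```

```bash
cat > m3.py <<'E'
from h import *
import os
if not os.path.exists('avg.npz'):
    o={}
    for n in('top','side'):
        L=[bot.get_image(n) for _ in range(8)]; o[n+'p']=np.mean([x[0] for x in L],0); D=np.array([x[1] for x in L]); o[n+'d']=np.median(D,0);print(n,'noise',np.median(D.std(0)))
    np.savez('avg.npz',**o)
A=np.load('avg.npz')
def plane(P):
    c=np.median(P,0)
    for _ in range(5):
        u,s,v=np.linalg.svd(P-c,full_matrices=False);r=(P-c)@v[2];P=P[abs(r)<2.2*r.std()+1e-5];c=P.mean(0)
    n=v[2]*np.sign(v[2][2]);return c.round(4),n.round(4),r.std().round(5),len(P)
for n,(r0,r1,c0,c1) in(('top',(200,250,85,140)),('side',(105,145,260,295))):
    p=A[n+'p'][r0:r1,c0:c1];C=cloud(n,A[n+'d'])[r0:r1,c0:c1];b=p.sum(-1)
    # normals by local fit: cluster by colour
    gray=(abs(p[...,0]-p[...,2])<25)&(C[...,2]>.25)&(C[...,2]<.4)&(b>150)
    k,l,st,ce=cv2.connectedComponentsWithStats(gray.astype(np.uint8),connectivity=4)
    for i in range(1,k):
        if st[i,4]<25: continue
        m=cv2.erode((l==i).astype(np.uint8),np.ones((3,3)),borderValue=0)>0
        if m.sum()>8: print(n,st[i],ce[i]+[c0,r0],plane(C[m]),p[m].mean(0).round())
    if n=='side':
        print(b.astype(int)[::2,::2]//10)
E
python3 m3.py
```

```text
top noise 0.0030428495
side noise 0.002718276
top [  5  10  32  28 697] [103.8938307  224.20086083] (array([0.5302, 0.412 , 0.3422]), array([ 0.0086, -0.1154,  0.9933]), np.float64(0.00092), 507) [121. 125. 126.]
top [40 14  5 17 63] [126.87301587 222.38095238] (array([0.534 , 0.3704, 0.3159]), array([-0.0971,  0.9882,  0.1185]), np.float64(0.0002), 22) [ 96. 104. 104.]
side [  0   0  27  30 365] [271.63287671 117.63287671] (array([0.5182, 0.4095, 0.3265]), array([-0.8003, -0.0672,  0.5958]), np.float64(0.00869), 201) [108. 109. 109.]
side [ 16  17  12  11 105] [281.28571429 126.95238095] (array([0.5391, 0.3726, 0.3073]), array([-0.0609,  0.9924,  0.1065]), np.float64(0.00087), 58) [119. 127. 127.]
[[35 36 34 45 60 51 35 35 36 36 36 36 35 36 37 35 36 35]
 [35 34 21 41 54 55 16 36 36 36 36 36 35 36 37 35 36 35]
 [36  5  8 15 32 25  5 23 48 45 48 34 35 36 37 36 36 35]
 [36  9  5 37 33 33 34 33 33 33 41 48 34 36 37 36 36 35]
 [23 22 11 27 32 33 33 33 33 33 33 33 41 34 37 35 36 35]
 [27 26 15 25 27 33 33 33 33 32 34 38 42 39 37 35 36 35]
 [22 20 16 26 25 29 41 39 36 32 28 31 33 33 37 36 36 36]
 [23 16  8 26 25 27 33 34 12  8  9  8 16 34 37 36 36 36]
 [35 37 15 25 25 27 34 10  8  8  6  6  7 17 37 36 36 36]
 [34 36 34 25 25 27 26  7  8 16 38 37 37 15 32 36 36 35]
 [34 36 34 25 25 27 22  6 11 38 36 36 37 31 28 36 36 35]
 [34 36 35 26 25 27 22  7 22 37 37 37 36 31 27 36 36 35]
 [34 36 35 39 31 27 29  6 24 37 37 36 37 21 34 36 36 35]
 [34 36 35 38 49 26 29 24  7 32 38 38 17 26 35 33 32 32]
 [34 34 34 35 48 44 39 32 29  9  8 14 26 32 32 34 35 35]
 [34 34 33 35 48 47 45 32 32 33 35 35 34 34 33 34 34 34]
 [33 34 34 33 47 56 45 35 34 34 35 35 34 34 33 34 34 34]
 [35 36 36 40 67 55 46 35 34 34 35 35 34 34 33 36 36 36]
 [36 36 36 37 68 58 46 35 34 34 35 35 34 34 33 36 38 38]
 [36 36 36 36 69 58 47 34 34 34 35 35 34 34 33 36 37 32]]
```

Estimates:
- **Last:** origin about (0.536, -0.258, 0.02), yaw about 0.
- **Lens:** about (0.536, 0.372, 0.309), with its x axis about (-0.078, 0.990, 0.113), so the tilt is about 0.113 rad.

I'll move round now, clear of the camera, and turn the tool.

Request:
apply_moves:
  commands: [1,-3.4,-3.8,-0.3,10,1,-6.8,-7.6,-0.6,20,1,-10.2,-11.4,-0.9,30,1,-13.6,-15.2,-1.2,40,1,-17,-19,-1.5,50,1,-20.4,-22.8,-1.8,60,1,-23.8,-26.6,-1.8,70,1,-27,-31.5,-1.8,80]
  grip_force: 40

```text
t: 1.9
tool_pos: [0.352, 0.2803, 0.2717]
tool_rot: [-2.311, -2.128, -0.003]
wrist_force: [1.1, 0.1, 0.5]
width: 0.0852
gripper_force: 0.0
```

```bash
cat > st.py <<'E'
from h import *
import sys
s=bot.read_state();M=R.from_rotvec(s['tool_rot']).as_matrix()
print('t',s['t'],'p',s['tool_pos'].round(4),'q',s['joint_positions'].round(2),'F',s['wrist_force'].round(1),'w',round(s['width'],4),'gf',round(float(s['gripper_force']),1))
print('x',M[:,0].round(3),'y',M[:,1].round(3),'z',M[:,2].round(3),'yang',np.degrees(np.arctan2(M[1,1],M[0,1])).round(1))
for a in sys.argv[1:]:
    g=np.array(eval(a));print(a,'->cm',(M.T@(g-s['tool_pos'])*100).round(2))
E
python3 st.py '(.44,.05,.25)' '(.542,-.258,.20)'
```

```text
t 1.9 p [0.352  0.2803 0.2717] q [-1.08  0.07  0.33  2.03 -0.03  1.04 -0.82] F [1.1 0.1 0.5] w 0.0852 gf 0.0
x [0.082 0.997 0.001] y [ 0.997 -0.082  0.001] z [ 0.001  0.001 -1.   ] yang -4.7
(.44,.05,.25) ->cm [-22.23  10.66   2.16]
(.542,-.258,.20) ->cm [-52.09  23.36   7.13]
```

Request:
apply_moves:
  commands: [1,-4.5,2.1,0.4,10.5,1,-9,4.2,0.8,21,1,-13.5,6.3,1.2,31.5,1,-18,8.5,1.6,42,1,-22.2,10.7,2,52.5,1,-27.5,13,2,63,1,-33,15.2,2,73.5,1,-38.2,17.5,2,84]

```text
t: 2.9
tool_pos: [0.4966, -0.1147, 0.2517]
tool_rot: [-3.141, -0.034, -0.002]
wrist_force: [1.1, 0.5, 0.6]
width: 0.0851
gripper_force: 0.0
```

```bash
python3 st.py '(.542,-.258,.16)' '(.542,-.258,.079)'
```

```text
t 2.9 p [ 0.4966 -0.1147  0.2517] q [-0.54  0.25  0.82  1.96 -0.21  1.02 -1.17] F [1.1 0.5 0.6] w 0.0851 gf 0.0
x [1.    0.022 0.001] y [ 0.022 -1.    -0.001] z [ 0.001  0.001 -1.   ] yang -88.7
(.542,-.258,.16) ->cm [ 4.21 14.43  9.17]
(.542,-.258,.079) ->cm [ 4.2  14.44 17.27]
```

Request:
apply_moves:
  commands: [1,1.5,5,2,1.3,1,3,10,4,1.3,1,4.2,14.4,7,1.3,1,4.2,14.4,9,1.3,1,4.2,14.4,12,1.3,1,4.2,14.4,15,1.3,1,4.2,14.4,17.2,1.3,1,4.2,14.4,17.2,1.3]

```text
t: 3.9
tool_pos: [0.5412, -0.2538, 0.0778]
tool_rot: [-3.139, -0.01, 0.005]
wrist_force: [-0.8, -0.5, 0.2]
width: 0.0852
gripper_force: 0.0
```

```bash
python3 st.py '(.542,-.258,.079)'; python3 - <<'E'
from h import *
p,d=grab('side','s1'); q,e=grab('top','t1')
k=lambda x,s:cv2.resize(x,None,fx=s,fy=s)
W=np.zeros((480,800,3),np.uint8);a=k(p[240:360,300:440],3.4);W[:a.shape[0],:a.shape[1]]=a[:,:];b=k(q[160:270,360:440],4);W[:b.shape[0],480:480+b.shape[1]]=b
cv2.imwrite('pics/c1.png',W[:,:,::-1])
E
```

```text
t 3.9 p [ 0.5412 -0.2538  0.0778] q [-0.1   0.63  0.66  1.9  -0.53  0.8  -0.72] F [-0.8 -0.5  0.2] w 0.0852 gf 0.0
x [ 1.     0.006 -0.003] y [ 0.006 -1.    -0.002] z [-0.003  0.002 -1.   ] yang -89.6
(.542,-.258,.079) ->cm [ 0.07  0.42 -0.12]
```

View pics/c1.png

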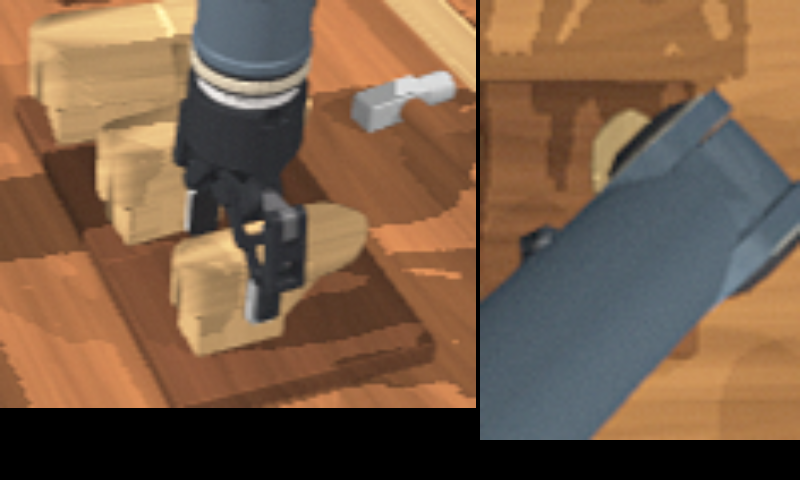

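The crop shows the fingers straddling the last's flat sides (left panel, about (262,270)). I'll centre and close gently.

Request:
apply_moves:
  commands: [1,0,0.4,0,0,0,0,0.4,0,0,0,0,0.4,0,0,0,0,0.4,0,0,0,0,0.4,0,0,0,0,0.4,0,0,0,0,0.4,0,0,0,0,0.4,0,0]
  grip_force: 50

```text
t: 5.0
tool_pos: [0.5423, -0.2592, 0.0796]
tool_rot: [-3.14, -0.008, -0.0]
wrist_force: [-1.0, 2.8, 6.5]
width: 0.0373
gripper_force: 50.7
```

```bash
python3 st.py
```

```text
t 5.0 p [ 0.5423 -0.2592  0.0796] q [-0.1   0.63  0.66  1.89 -0.53  0.8  -0.71] F [-1.   2.8  6.5] w 0.0373 gf 50.7
x [1.    0.005 0.   ] y [ 0.005 -1.    -0.001] z [ 0.     0.001 -1.   ] yang -89.7
```

Request:
apply_moves:
  commands: [0,0,0,-0.5,0,0,0,0,-1.2,0,0,0,0,-2,0,0,0,0,-3,0,0,0,0,-4.2,0,0,0,0,-5.5,0,0,0,0,-7,0,0,0,0,-7,0]

```text
t: 6.0
tool_pos: [0.543, -0.2604, 0.151]
tool_rot: [3.14, 0.007, 0.005]
wrist_force: [-0.3, 0.5, -2.2]
width: 0.0378
gripper_force: 50.4
```

```bash
cat > look.py <<'E'
from h import *
import sys
tag,r0,r1,c0,c1=sys.argv[1],*map(int,sys.argv[2:6])
D=[];p,d=grab('side',tag);D=[d]+[bot.get_image('side')[1] for _ in range(3)]
np.savez(tag+'.npz',p=p,d=np.median(D,0))
s=min(800/(c1-c0),600/(r1-r0));cv2.imwrite(f'pics/{tag}.png',cv2.resize(p[r0:r1,c0:c1],None,fx=s,fy=s)[:,:,::-1]);print('scale',s)
E
python3 st.py; python3 look.py s2 200 350 310 470
```

```text
t 6.0 p [ 0.543  -0.2604  0.151 ] q [-0.15  0.54  0.73  1.85 -0.45  0.92 -0.77] F [-0.3  0.5 -2.2] w 0.0378 gf 50.4
x [1.    0.005 0.003] y [ 0.005 -1.     0.001] z [ 0.003 -0.001 -1.   ] yang -89.7
scale 4.0
```

View pics/s2.png

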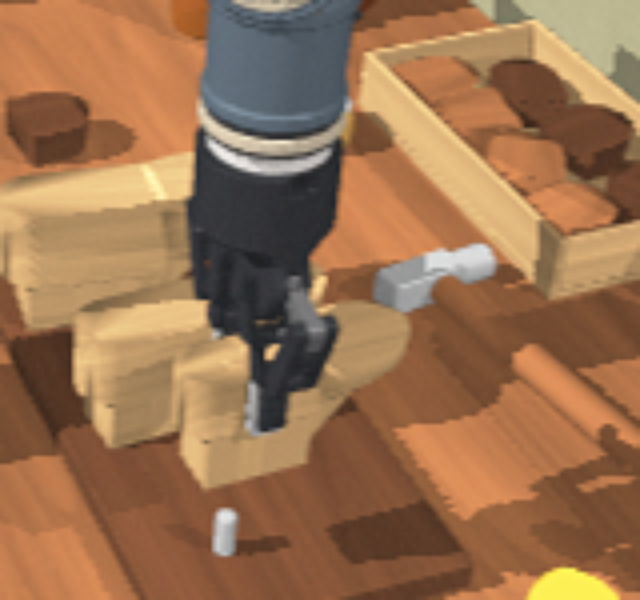

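Crop s2: the last is clear of the pin (pin at about (225,532)), roughly level, and the other two lasts are in place. The tool can only turn about its vertical axis. To pitch the toe up by about 0.11 rad, I'll pivot the last in the grip by nudging the back of its ankle against the fixed, now empty pin. Measuring for that first.

```bash
cat > tilt.py <<'E'
from h import *
import sys
tag=sys.argv[1]
A=np.load(tag+'.npz');C=cloud('side',A['d']);s=bot.read_state();t=s['tool_pos']
M=R.from_rotvec(s['tool_rot']).as_matrix();f=M[:,0]  # toe direction
f=f*[1,1,0];f/=np.linalg.norm(f);l=np.array([-f[1],f[0],0])
L=C-t+[0,0,.003];a=L@f+.006;b=L@l;z=L[...,2]+.056
p=A['p'].astype(int);wood=(p[...,0]>p[...,2]+30)
tanw=np.tan(float(sys.argv[2]) if len(sys.argv)>2 else 0)
m=wood&(a>-.045)&(a<.105)&(abs(b)<.03)&(abs(z-a*tanw-.073)<.010)
m=cv2.erode(m.astype(np.uint8),np.ones((2,2)))>0
a,b,z=a[m],b[m],z[m]
k=np.ones(len(a),bool)
for _ in range(6):
    X=np.c_[a,b,np.ones_like(a)];co=np.linalg.lstsq(X[k],z[k],rcond=None)[0];r=z-X@co;k=abs(r)<max(.002,2*r[k].std())
print('pts',k.sum(),'a',a[k].min(),a[k].max(),'b',b[k].min(),b[k].max(),'slope_x %.4f slope_y %.4f z0 %.4f std %.4f'%(*co,r[k].std()))
print('heavy: n a<0',(k&(a<0)).sum())
print('a extremes',a.min(),a.max(), 'b mid in ball', [ (b[(a>x)&(a<x+.01)].min().round(4),b[(a>x)&(a<x+.01)].max().round(4)) for x in(-.03,.06,.07)  if ((a>x)&(a<x+.01)).any()])
E
python3 tilt.py s2
python3 - <<'E'
from h import *
f,cx,cy,Rm,t=cam('side');o=-Rm.T@t
def ray(u,v,ax,val):
    d=Rm.T@np.array([(u-cx)/f,(v-cy)/f,1]);return o+d*(val-o[ax])/d[ax]
for n,(u,v),ax,val in(('ankle back',(205,487),1,-.276),('ankle front',(308,462),1,-.276),('pin top',(226,514),2,.048),('pin bot',(223,550),2,.02)):
    print(n,ray(310+u/4,200+v/4,ax,val).round(4))
E
```

```text
pts 365 a -0.03717574790592626 0.0979386527063631 b -0.025966560130178954 0.019005399762336627 slope_x 0.0011 slope_y 0.0096 z0 0.0744 std 0.0008
heavy: n a<0 159
a extremes -0.03717991671563719 0.0979386527063631 b mid in ball [(np.float64(-0.0217), np.float64(0.0124)), (np.float64(-0.0269), np.float64(0.0189)), (np.float64(-0.0258), np.float64(0.019))]
ankle back [ 0.5148 -0.276   0.0893]
ankle front [ 0.5785 -0.276   0.0884]
pin top [ 0.5381 -0.2601  0.048 ]
pin bot [ 0.5381 -0.2603  0.02  ]
```

Request:
apply_moves:
  commands: [0,1.5,0,0,0,0,3,0,0.5,0,0,3.6,0,2,0,0,3.6,0,3.5,0,0,3.6,0,5,0,0,3.6,0,6,0,0,3.6,0,6.5,0,0,3.6,0,6.5,0]
  grip_force: 40

```text
t: 7.2
tool_pos: [0.5779, -0.2596, 0.0841]
tool_rot: [-3.141, -0.007, 0.0]
wrist_force: [0.3, 0.0, -2.1]
width: 0.0377
gripper_force: 50.4
```

```bash
python3 st.py
```

```text
t 7.2 p [ 0.5779 -0.2596  0.0841] q [-0.1   0.67  0.66  1.81 -0.54  0.85 -0.75] F [ 0.3  0.  -2.1] w 0.0377 gf 50.4
x [ 1.     0.005 -0.   ] y [ 0.005 -1.    -0.   ] z [-0.  0. -1.] yang -89.7
```

Request:
apply_moves:
  commands: [0,-0.2,0,0,0,0,-0.4,0,0,0,0,-0.6,0,0,0,0,-0.7,0,0,0,0,-0.8,0,0,0,0,-0.9,0,0,0,0,-1.0,0,0,0,0,-1.0,0,0,0]

```text
t: 8.2
tool_pos: [0.5735, -0.2596, 0.0858]
tool_rot: [3.138, 0.01, 0.017]
wrist_force: [10.5, 0.5, -6.6]
width: 0.0373
gripper_force: 49.6
```

```bash
python3 st.py;python3 look.py s3 200 350 310 470; python3 tilt.py s3; python3 tilt.py s3 .1
```

```text
t 8.2 p [ 0.5735 -0.2596  0.0858] q [-0.1   0.66  0.66  1.83 -0.54  0.83 -0.74] F [10.5  0.5 -6.6] w 0.0373 gf 49.6
x [1.    0.006 0.011] y [ 0.006 -1.     0.003] z [ 0.011 -0.003 -1.   ] yang -89.6
scale 4.0
pts 375 a -0.03832090488054904 0.09781656875104634 b -0.025237910922557737 0.020152856530348474 slope_x 0.0276 slope_y 0.0075 z0 0.0733 std 0.0008
heavy: n a<0 161
a extremes -0.03832090488054904 0.09781656875104634 b mid in ball [(np.float64(-0.0211), np.float64(0.0148)), (np.float64(-0.0269), np.float64(0.0202)), (np.float64(-0.0258), np.float64(0.0193))]
pts 375 a -0.03832090488054904 0.09781656875104634 b -0.025237910922557737 0.020152856530348474 slope_x 0.0276 slope_y 0.0075 z0 0.0733 std 0.0008
heavy: n a<0 161
a extremes -0.03832090488054904 0.09781656875104634 b mid in ball [(np.float64(-0.0211), np.float64(0.0148)), (np.float64(-0.0269), np.float64(0.0202)), (np.float64(-0.0258), np.float64(0.0193))]
```

Request:
apply_moves:
  commands: [0,0,0,0,0,0,0,0,0,0,0,-0.1,0,0,0,0,-0.1,0,0,0,0,-0.2,0,0,0,0,-0.2,0,0,0,0,-0.2,0,0,0,0,-0.2,0,0,0]
  grip_force: 25

```text
t: 9.4
tool_pos: [0.5726, -0.2597, 0.0863]
tool_rot: [3.138, 0.01, 0.021]
wrist_force: [11.1, -0.0, -4.6]
width: 0.0371
gripper_force: 49.6
```

```bash
python3 st.py;python3 look.py s4 200 350 310 470; python3 tilt.py s4 .05
```

```text
t 9.4 p [ 0.5726 -0.2597  0.0863] q [-0.1   0.66  0.66  1.83 -0.54  0.83 -0.74] F [11.1 -0.  -4.6] w 0.0371 gf 49.6
x [1.    0.007 0.013] y [ 0.006 -1.     0.004] z [ 0.013 -0.004 -1.   ] yang -89.6
scale 4.0
pts 383 a -0.039133771244144744 0.09762370400585538 b -0.025957759651649107 0.018631050814169235 slope_x 0.0439 slope_y 0.0014 z0 0.0731 std 0.0008
heavy: n a<0 164
a extremes -0.039133771244144744 0.09762370400585538 b mid in ball [(np.float64(-0.0206), np.float64(0.014)), (np.float64(-0.0261), np.float64(0.0186)), (np.float64(-0.0263), np.float64(0.0186))]
```

Request:
apply_moves:
  commands: [0,-0.1,0,0,0,0,-0.2,0,0,0,0,-0.3,0,0,0,0,-0.3,0,0,0,0,-0.4,0,0,0,0,-0.4,0,0,0,0,-0.4,0,0,0,0,-0.4,0,0,0]

```text
t: 10.6
tool_pos: [0.5705, -0.2597, 0.0873]
tool_rot: [3.137, 0.011, 0.026]
wrist_force: [13.4, -0.1, -1.7]
width: 0.0377
gripper_force: 49.8
```

```bash
python3 st.py;python3 look.py s5 200 350 310 470; python3 tilt.py s5 .1
```

```text
t 10.6 p [ 0.5705 -0.2597  0.0873] q [-0.1   0.65  0.66  1.84 -0.54  0.82 -0.73] F [13.4 -0.1 -1.7] w 0.0377 gf 49.8
x [1.    0.007 0.017] y [ 0.007 -1.     0.004] z [ 0.017 -0.004 -1.   ] yang -89.6
scale 4.0
pts 395 a -0.03834030606180525 0.09779878095115191 b -0.026361758509701027 0.019640330223010174 slope_x 0.0828 slope_y 0.0044 z0 0.0729 std 0.0009
heavy: n a<0 163
a extremes -0.03834030606180525 0.09779878095115191 b mid in ball [(np.float64(-0.02), np.float64(0.0129)), (np.float64(-0.0269), np.float64(0.0196)), (np.float64(-0.0264), np.float64(0.0182))]
```

Request:
apply_moves:
  commands: [0,-0.15,0,0,0,0,-0.3,0,0,0,0,-0.4,0,0,0,0,-0.5,0,0,0,0,-0.6,0,0,0,0,-0.6,0,0,0,0,-0.6,0,0,0,0,-0.6,0,0,0]

```text
t: 11.8
tool_pos: [0.5665, -0.2598, 0.0888]
tool_rot: [3.137, 0.012, 0.033]
wrist_force: [15.9, 1.5, 3.7]
width: 0.0377
gripper_force: 50.6
```

```bash
python3 st.py;python3 look.py s6 200 350 310 470; python3 tilt.py s6 .13
```

```text
t 11.8 p [ 0.5665 -0.2598  0.0888] q [-0.1   0.64  0.66  1.85 -0.54  0.81 -0.73] F [15.9  1.5  3.7] w 0.0377 gf 50.6
x [1.    0.007 0.021] y [ 0.007 -1.     0.005] z [ 0.021 -0.005 -1.   ] yang -89.6
scale 4.0
pts 414 a -0.039119567877294495 0.09694937129620661 b -0.026136141457856147 0.019369474051832838 slope_x 0.1550 slope_y 0.0031 z0 0.0726 std 0.0008
heavy: n a<0 167
a extremes -0.039119567877294495 0.09694937129620661 b mid in ball [(np.float64(-0.0202), np.float64(0.0138)), (np.float64(-0.0279), np.float64(0.0194)), (np.float64(-0.0267), np.float64(0.0182))]
```

Request:
apply_moves:
  commands: [0,1,0,0,0,0,2.5,0,0,0,0,3,0,-1.5,0,0,3,0,-4.5,0,0,3,0,-8,0,0,3,0,-12,0,0,3,0,-16,0,0,3,0,-16,0]
  grip_force: 90

```text
t: 13.0
tool_pos: [0.5869, -0.2614, 0.2483]
tool_rot: [3.139, 0.006, 0.009]
wrist_force: [0.4, 0.2, -2.3]
width: 0.0374
gripper_force: 91.8
```

```bash
python3 st.py;python3 look.py s7 200 350 310 470; python3 tilt.py s7 .12
```

```text
t 13.0 p [ 0.5869 -0.2614  0.2483] q [-0.19  0.51  0.79  1.66 -0.39  1.13 -0.87] F [ 0.4  0.2 -2.3] w 0.0374 gf 91.8
x [1.    0.004 0.006] y [ 0.004 -1.     0.003] z [ 0.006 -0.003 -1.   ] yang -89.8
scale 4.0
pts 370 a -0.03762990183944003 0.09639999708219733 b -0.029150736931116833 0.01712427490022509 slope_x 0.1283 slope_y 0.0179 z0 0.0748 std 0.0008
heavy: n a<0 170
a extremes -0.03762990183944003 0.09639999708219733 b mid in ball [(np.float64(-0.0207), np.float64(0.012)), (np.float64(-0.0292), np.float64(-0.0039)), (np.float64(-0.0273), np.float64(0.0159))]
```

Tilt in the grip is now about 0.122 rad, against a target of about 0.113. Swinging to the camera.

Request:
apply_moves:
  commands: [0,0,-3,-0.5,-8,0,0,-7,-1,-18,0,-0.5,-11,-1.5,-28,0,-1,-15.5,-2,-38.5,0,-1.5,-20,-2.5,-49,0,-2,-24.5,-3,-59.5,0,-2.5,-29,-3.2,-70,0,-3,-33,-3.2,-80]

```text
t: 14.2
tool_pos: [0.5535, 0.072, 0.275]
tool_rot: [-2.394, -2.032, 0.003]
wrist_force: [0.4, 0.6, -2.4]
width: 0.0367
gripper_force: 91.6
```

```bash
python3 st.py '(.554,.141,.281)'
```

```text
t 14.2 p [0.5535 0.072  0.275 ] q [-0.56  0.27  0.43  1.81 -0.13  1.1  -0.24] F [ 0.4  0.6 -2.4] w 0.0367 gf 91.6
x [ 0.162  0.987 -0.001] y [ 0.987 -0.162 -0.002] z [-0.002 -0.001 -1.   ] yang -9.4
(.554,.141,.281) ->cm [ 6.82 -1.07 -0.6 ]
```

Request:
apply_moves:
  commands: [0,1.5,-0.2,-0.2,-4,0,3.5,-0.5,-0.4,-8,0,5.5,-0.8,-0.6,-12,0,6.8,-1.1,-0.6,-14,0,6.8,-1.1,-0.6,-14,0,6.8,-1.1,-0.6,-14,0,6.8,-1.1,-0.6,-14,0,6.8,-1.1,-0.6,-14]

```text
t: 15.2
tool_pos: [0.5552, 0.1385, 0.2824]
tool_rot: [2.138, 2.301, 0.0]
wrist_force: [0.5, 0.4, -2.3]
width: 0.037
gripper_force: 91.6
```

```bash
cat > fin.py <<'E'
from h import *
import sys
tag=sys.argv[1]
s=bot.read_state();t=s['tool_pos'];M=R.from_rotvec(s['tool_rot']).as_matrix();f=M[:,0]*[1,1,0];f/=np.linalg.norm(f);l=np.array([-f[1],f[0],0])
for n in('side','top'):
    Z=[bot.get_image(n) for _ in range(4)];p=np.mean([z[0] for z in Z],0);d=np.median([z[1] for z in Z],0)
    if n=='side': cv2.imwrite(f'pics/{tag}s.png',cv2.resize(Z[0][0][70:270,200:400],(600,600))[:,:,::-1])
    C=cloud(n,d);L=C-t+[0,0,.003];a=L@f+.006;b=L@l;z=L[...,2]+.056
    w=(p[...,0]>p[...,2]+25)&(a>-.06)&(a<.12)&(abs(b)<.035)
    m=w&(abs(z-a*.12-.074)<.012);m=cv2.erode(m.astype(np.uint8),np.ones((2,2)))>0
    aa,bb,zz=a[m],b[m],z[m];k=np.ones(len(aa),bool)
    for _ in range(6):
        X=np.c_[aa,bb,np.ones_like(aa)];co=np.linalg.lstsq(X[k],zz[k],rcond=None)[0];r=zz-X@co;k=abs(r)<max(.002,2*r[k].std())
    # toe tip: extreme of wood cluster
    W=w&(z>.03)&(z<.11); q=np.c_[a[W],b[W],z[W]];tip=q[q[:,0]>q[:,0].max()-.005]
    print(n,len(aa),k.sum(),'slope %.4f side %.4f z0 %.4f'%tuple(co),'a',aa.min(),aa.max(),'tip a %.4f b %.4f z %.4f'%(q[:,0].max(),*tip.mean(0)[1:]),len(tip))
    for x in(.05,.06,.07,.08): 
        g=W&(a>x)&(a<x+.01);print('  b',x,b[g].min().round(4),b[g].max().round(4),end='')
    tw=t-[0,0,.003]+f*(q[:,0].max()-.006)+l*tip.mean(0)[1];print(' tip world',tw.round(4))
    # lens glass same view
E
python3 st.py; python3 fin.py f1
```

```text
t 15.2 p [0.5552 0.1385 0.2824] q [-0.61  0.28  0.36  1.77 -0.11  1.12 -0.14] F [ 0.5  0.4 -2.3] w 0.037 gf 91.6
x [-0.073  0.997 -0.   ] y [0.997 0.073 0.   ] z [ 0. -0. -1.] yang 4.2
side 211 177 slope 0.1262 side -0.0025 z0 0.0722 a -0.03934306409707023 0.09429521870850929 tip a 0.1017 b -0.0028 z 0.0847 2
  b 0.05 -0.0219 0.0183  b 0.06 0.0099 0.0166  b 0.07 0.0052 0.015  b 0.08 -0.0023 0.0133 tip world [0.551  0.2341 0.2794]
top 110 91 slope 0.1114 side 0.0288 z0 0.0743 a -0.03643767870794754 -0.014340994728506562 tip a -0.0086 b 0.0191 z 0.0618 11Traceback (most recent call last):
  File "fin.py", line 18, in <module>
    g=W&(a>x)&(a<x+.01);print('  b',x,b[g].min().round(4),b[g].max().round(4),end='')
                                      ~~~~~~~~^^
    return umr_minimum(a, axis, None, out, keepdims, initial, where)
ValueError: zero-size array to reduction operation minimum which has no identity
```

View pics/f1s.png

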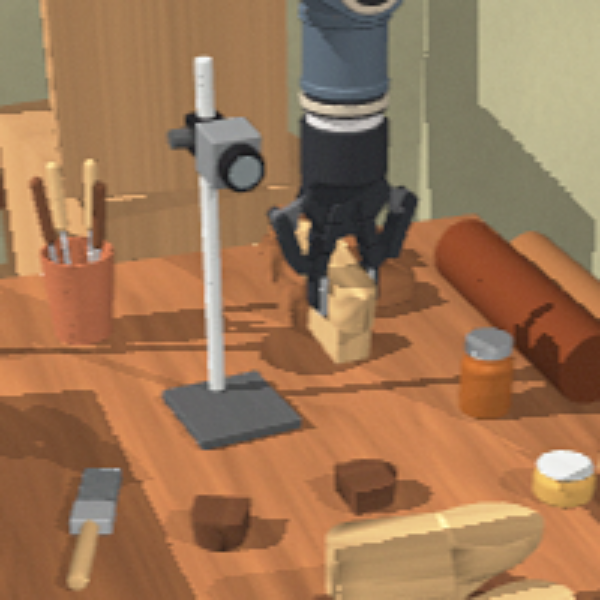

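The view shows the camera unmoved (lens at about (243,172) in the crop), with the last held in front of it and its toe under the gripper on the far side. Final approach.

Request:
apply_moves:
  commands: [0,0.8,0,0,0,0,1.6,0,0,0,0,2.4,0,0.1,0,0,3.2,0,0.1,0,0,3.9,0,0.2,0,0,4.4,0,0.2,0,0,4.4,0,0.2,0,0,4.4,0,0.2,0]

```text
t: 16.6
tool_pos: [0.5519, 0.1827, 0.2803]
tool_rot: [2.138, 2.302, -0.0]
wrist_force: [0.5, -0.2, -2.1]
width: 0.0371
gripper_force: 91.6
```

```bash
sed -i 's/^    for x in.*$/    for x in ():/' fin.py; python3 st.py '(.5517,.1823,.2807)'; python3 fin.py f2; python3 - <<'E'
from h import *
q,d=grab('top','t2');p,_=grab('side','s9');W=np.zeros((400,800,3),np.uint8)
W[:,:400]=cv2.resize(q[180:270,60:150],(400,400));W[:,400:]=cv2.resize(p[80:200,235:355],(400,400));cv2.imwrite('pics/f3.png',W[:,:,::-1])
C=cloud('side',np.median([bot.get_image('side')[1] for _ in range(4)],0));print('glass now',np.median(C[124:130,278:285].reshape(-1,3),0))
A=np.load('avg.npz');print('before',np.median(cloud('side',A['sided'])[124:130,278:285].reshape(-1,3),0))
E
```

```text
t 16.6 p [0.5519 0.1827 0.2803] q [-0.67  0.3   0.35  1.75 -0.11  1.12 -0.21] F [ 0.5 -0.2 -2.1] w 0.0371 gf 91.6
x [-0.074  0.997 -0.   ] y [0.997 0.074 0.   ] z [ 0. -0. -1.] yang 4.2
(.5517,.1823,.2807) ->cm [-0.04 -0.03 -0.04]
side 204 169 slope 0.1273 side -0.0094 z0 0.0722 a -0.039288644785806806 0.09059886022630906 tip a 0.0964 b 0.0024 z 0.0840 5
 tip world [0.5429 0.2727 0.2773]
top 143 127 slope 0.0949 side 0.0094 z0 0.0743 a -0.0377351552692861 -0.007961643194991805 tip a -0.0010 b 0.0313 z 0.0516 6
 tip world [0.5212 0.1734 0.2773]
glass now [0.53809084 0.37243015 0.30822892]
before [0.53781889 0.37202145 0.30884481]
```

View pics/f3.png

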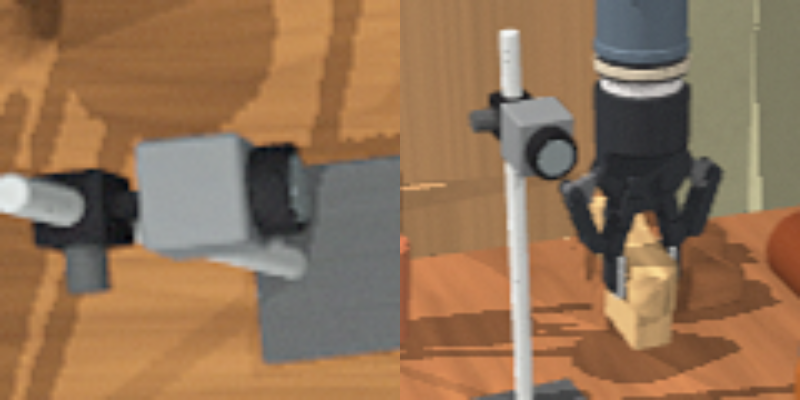

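The top crop shows the camera unmoved. The side crop shows the last held in front of the lens, sole up. The toe tip measures within about 3 mm of its target, and the glass is where it was before. Handing in.

```bash
python3 -c "
from plant import bot
print(bot.close_job())"
```

```text
the job is handed in; nothing more can be done
None
```

I handed the job in at about 17 s, no verdict shown, with the shortest last held still in front of the lens, sole up. Its toe tip measured within about 3 mm of the 10 cm point, its pitch within about 0.01 rad of the camera's tilt, the camera had not moved, and the other two lasts were on their pins; I set that pitch by nudging the lifted last against its own empty pin, since the tool cannot tilt.

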